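# Find the release notch of the pill dispenser by touch and open its lid

### The arm

A 7-joint arm with a two-finger parallel gripper is mounted at the origin on the work surface. World frame = base frame: x ahead of the robot, y to its left, z up, the work surface at z = 0. Lengths are in m, angles in rad, forces in N, time in s.
With the tool pointing down it reaches from about 0.35 to 0.9 m from the base axis. Payload 19.9 kg.
Tool frame: the origin (TCP) lies midway between the tips of the shut fingers; the grasp point (between the pads) lies 19 mm behind it; z points along the fingers, y is the direction in which the jaws open and shut (so a half turn about z gives the same grasp; the last joint's range is limited). The gripper opens to 94 mm and grips with 3 to 60 N. Pads are 16 mm wide; open, the fingers measure 119 mm over their backs; the gripper's body (75 mm by 177 mm) begins 78 mm behind the grasp point.
Start: joints at [1.171, 0.417, -0.01, 1.614, 0.005, 1.111, -0.053], TCP at [0.219, -0.585, 0.205] pointing down, gripper open.
Joint ranges: [-2.81, 2.81], [-0.39, 2.02], [-1.27, 1.25], [0.06, 2.57], [-1.19, 4.33], [0.19, 2], [-2.82, 2.82]. Speed limits (rad/s): [1.89, 1.89, 2.39, 2.39, 3.01, 3.01, 3.01].

### API

Orientations are given as a unit quaternion [w, x, y, z].
In Python, from station import robot gives the robot as it stands. The module is installed in compiled form; this text tells all that it offers.
- The arm moves only by the tool carry_out, never from a script. Its argument "deltas" is a list of rows, each a list of 3 entries, a list of its own where there are three numbers: the shift along the tool's x, y, z in m, then the turn about the tool's z in rad, then the opening, from 0 (shut) to 1 (fully open). A call has 1 to 12 rows; each row shifts and turns the pose as measured when the row begins, along the tool's axes as they then stand; what a row does not reach is not made up. A row lasts 1/10 s, in which the tool goes at most 50 mm and 8.59 degrees, less where a joint would pass 70% of its speed; a pose out of reach is approached as far as the arm can. A call with a gripper value outside its range is refused whole. The fingers move at their own pace and stop on an object; the grip force is fixed at half the most. Time passes only in rows, so rows that do not move let the fingers close. It gives the time, the measured TCP pose, the force and the opening at its end, in the units of the state.
- robot.state(): the state, without advancing time (a new reading comes with each control period).
- robot.snapshot(name): name is "scene" or "top" or "wrist"; returns a dict with "color" (480x640x3 uint8, red, green, blue), "range_z" (480x640 float32, m along the optical axis (not along the pixel's ray), 0 where there is no reading), "fx", "fy", "cx", "cy" (pixels), "rvec" (rotation vector, rad) and "tvec" (3), from world to camera coordinates, as OpenCV has them. Camera axes: x right, y down, z forward; pixel columns grow to the right and rows downward; lengths in m; the calibration is good to about 2 mm. A picture is of the moment at which its call begins.
- robot.finish_job(): hands the job in, once; it reports no verdict.
Trained networks look in the newest picture that a camera, given by its name, has taken for a name from the list of things; names that differ only in an ending like _2 or _b are one class to them, and where a whole thing is asked for, a point or a joint stands for the part that bears it (a point fixed in the world has none). Each returns a list of dicts, best first, with "score" (0 to 1); they miss things now and then, are a little off and sometimes report something else, mostly with a low value. They report only what shows in the picture. A call takes as long as a camera call.
- robot.find_in(camera, target): "location" ([x, y, z] in m, in world coordinates, good to about 4 mm: the middle of the surface that is visible of it).
- robot.regions_of(camera, target): "pixels" (480x640 bool, what is visible of it).
The state is a dict: "t": time; "qpos": joint angles; "qd": joint speeds; "joint_torque": joint torques, N m; "tool_pos": TCP position; "tool_rot": TCP orientation; "wrist_force": force on the tool from outside, world axes, zero at the start; "torque": the same for the moment, N m; "grip_width": opening from 0.0 (shut) to 1.0 (fully open).
Only numpy, scipy, OpenCV 4.12 (cv2) and the standard library are available. Lean on these libraries where they do the work, as an engineer would, in place of code of your own. Each camera call takes 0.05 s, during which the arm holds its last target.

### The job

Open the locked pill dispenser on the cork mat by touch: put a closed fingertip on top of its rim at the left or right side, sweep it along the rim round the front until it reaches the hidden notch, then press the release plate down inside the notch so that the sprung clear lid pops up and swings fully open by itself. Use a gentle touch throughout, then take the hand away, leaving the lid standing open. Nothing is gripped or lifted, the dispenser stays standing on its mat, and the other things are left where they are.

Things in the scene. Friction and masses are not known exactly. Their poses are not given: they have to be found in the camera images.
- mat: Thin round cork mat, 244 mm across, 4 mm thick, fixed; origin at the centre of its underside (table height), x away from the robot, y left, z up. On it, centred within 3 mm, stands the loose pill dispenser: a round white drum, 216 mm across, rim 66 mm above the table, about 1.2 kg, on rubber feet (a side push over 6 N may shift or turn it), turned anyhow: the mat's axes do not tell where its notch is.
- rim_center (a point): Point on the dispenser's upright axis at the height of the rim's top, 66 mm above the table. The rim is a flat level ring from 76 to 108 mm from this axis, plain but for ONE notch, whose direction from here lies within 50 degrees either way of straight towards the robot (-x). Find it by sight or by feel: the fingertip loses the rim under it, then meets the gap's far wall.
- rim_left (a point): Point on the rim's top at the dispenser's left (+y), 97 mm from its axis; the rim is always solid here and for 25 mm either way: a place to start the sweep.
- rim_right (a point): The like point at the dispenser's right (-y), 97 mm from its axis, always solid for 25 mm either way: the other place to start.
- release (a joint): Release plate, the floor of the notch. The notch is a gap in the rim, 42 mm long along it, through its whole width and open outwards. The plate lies 10 mm below the rim's top, 38 mm long, 81 to 108 mm from the axis, hinged at its inner end; a hook inside 79 mm holds the lid: keep off it. Press the plate straight down about 100 mm out: 0 = rest, 0.25 rad = lid let go (5 mm, 3 N), 0.32 = stop (7 mm, 4 N).
- lid (a joint): Clear lid inside the rim, 146 mm across, 5 mm below the rim's top, hinged opposite to the notch. Angle: 0 = shut (plays up to 0.03), 1.4 rad = fully open at its stop, free edge then about 205 mm above the table. A damped spring opens it in about two seconds once let go, with under 1 N at its edge; it may lean on the gripper until the hand is taken away upwards or outwards.
- saucer: Brown stoneware saucer, 136 mm across, 14 mm high, origin at the centre of its underside; fixed. Leave alone.
- teacup: Speckled brown ceramic teacup on the saucer, 82 mm across, 60 mm high, handle to its +y; origin at the centre of its underside, z up. Leave alone.
- bottle: Capped white plastic bottle, 48 mm across, 90 mm high, beside the dispenser; origin at the centre of its underside, z up. Leave alone.
- tweezers: Stainless steel tweezers lying flat, 100 mm long along their x, 8 mm high; origin under their middle. Leave alone.
- dose_cup: Clear plastic dosing cup, 38 mm across, 32 mm high; origin at the centre of its underside, z up. Leave alone.
- glasses: Black-rimmed spectacles lying with open temples, 124 mm wide (y), 137 mm long (x), 45 mm high; origin under the bridge. Leave alone.
- phone: Black phone lying flat, 150 x 72 x 9 mm; origin at the centre of its underside. Leave alone.

How it is judged:
On the way, in this order (a step that is already met when the one before it is completed fails the run):
1. a fingertip rests on the rim's top more than 25 mm away from the notch, the release plate still untouched (contact force between the fingers and rim above 0.5 N and value of joint each of release, lid below 0.05 rad), for 0.05 s.
2. the fingertip has come along the rim to within 25 mm of the notch and still feels the rim (contact force between the fingers and rim_at_notch above 0.5 N and value of joint lid below 0.05 rad), for 0.02 s.
3. a fingertip presses the release plate in the notch until the lid is let go (value of joint release above 0.2 rad and contact force between the fingers and release above 1 N), for 0.02 s.
At the end, for the whole second after the job is handed in: The lid stands open (over 1.25 of its 1.4 rad) and still, the release plate has sprung back (under 0.06 rad), and the dispenser stands level on its mat within 20 mm of the mat's centre (value of joint lid above 1.25 rad and velocity of joint lid below 0.1 rad/s and value of joint release below 0.06 rad and horizontal distance between dispenser and mat below 0.02 m and height (world z) of dispenser below 0.008 m and angle between dispenser's own z axis and vertical below 0.05 rad); the robot touches nothing.
It fails at once if the dispenser is lifted, tipped or shoved off its place (height (world z) of dispenser above 0.014 m or angle between dispenser's own z axis and vertical above 0.1 rad or horizontal distance between dispenser and mat above 0.03 m).
It fails at once if the dispenser is pressed with more than 80 N (contact force between the fingers and dispenser above 80 N).
It fails at once if the teacup, bottle, dosing cup, tweezers, spectacles or phone is moved more than 20 mm, lifted or tipped (distance of any of teacup, bottle, dose_cup, tweezers, glasses, phone from where it was at the start of the episode above 0.02 m or angle between any of teacup, bottle, dose_cup's own z axis and vertical above 0.35 rad).
It also fails if it takes over 72 s, if anything falls off the work surface, if the arm or the gripper's body presses on something with over 40 N, if the wrist force passes 120 N, or if a joint passes its speed limit or range.

## Working session

There is one attempt and no reset: what is moved stays moved. The work goes in short steps, Python scripts to look and compute and a tool call to move; the robot and the scene stay as the last step left them, time stands still between calls to the robot, and variables do not carry over. Pictures are saved under pics/ and viewed, and the job is handed in when it is done.

Besides the shell and the picture viewer there is one more tool, called after ">>>" as name([rows], argument=value, ...), one row to a line, values as JSON. carry_out: Moves the arm, as the interface text tells. Its arguments: {"type":"object","properties":{"deltas":{"type":"array"}},"required":["deltas"]}

```bash
mkdir -p pics; cat > h.py <<'E'
import numpy as np, cv2
from station import robot
def snap(n,f):
    s=robot.snapshot(n); cv2.imwrite(f'pics/{f}.png',s['color'][:,:,::-1]); np.savez(f'pics/{f}.npz',**s); return s
def world(s):
    R=cv2.Rodrigues(np.array(s['rvec'],float))[0]; t=np.array(s['tvec'],float).ravel()
    v,u=np.mgrid[0:480,0:640]; z=s['range_z']
    P=np.stack([(u-s['cx'])/s['fx']*z,(v-s['cy'])/s['fy']*z,z],-1)
    return (P-t)@R
def px(s,p):
    q,_=cv2.projectPoints(np.array(p,float).reshape(-1,3),np.array(s['rvec'],float),np.array(s['tvec'],float),np.array([[s['fx'],0,s['cx']],[0,s['fy'],s['cy']],[0,0,1]],float),None); return q[:,0]
def st():
    s=robot.state(); print({k:np.round(s[k],4).tolist() for k in ('t','tool_pos','tool_rot','wrist_force','grip_width','qpos')})
E
python3 - <<'E'
from h import *
st()
for c in ('top','scene'):
    s=snap(c,c+'0')
    for n in ('mat','rim_center','release','lid','bottle','teacup','dose_cup','glasses','phone','tweezers','saucer'):
        print(c,n,[(np.round(d['location'],3).tolist(),round(d['score'],2)) for d in robot.find_in(c,n)[:2]])
E
```

```text
{'t': 0.0, 'tool_pos': [0.2193, -0.5849, 0.2048], 'tool_rot': [-0.0006, 0.9839, 0.1784, -0.0002], 'wrist_force': [0.1996, 0.259, -0.8928], 'grip_width': 0.9991, 'qpos': [1.1705, 0.418, -0.0103, 1.6142, 0.0047, 1.1107, -0.053]}
top mat [([0.457, -0.026, 0.004], 0.89), ([0.604, 0.133, 0.082], 0.74)]
top rim_center [([0.458, -0.024, 0.002], 0.56), ([0.526, 0.298, 0.023], 0.21)]
top release [([0.456, -0.084, 0.052], 0.81)]
top lid [([0.541, -0.04, 0.062], 0.76)]
top bottle [([0.383, -0.413, 0.029], 0.75), ([0.607, 0.133, 0.085], 0.69)]
top teacup [([0.525, 0.299, 0.026], 0.68)]
top dose_cup [([0.674, -0.135, 0.012], 0.49)]
top glasses [([0.381, -0.408, 0.028], 0.91)]
top phone [([0.596, -0.416, 0.01], 0.78)]
top tweezers [([0.566, -0.214, 0.008], 0.48)]
top saucer [([0.511, 0.273, 0.015], 0.72)]
scene mat [([0.62, 0.024, -0.0], 0.92)]
scene rim_center [([0.625, 0.024, 0.004], 0.76)]
scene release [([0.46, -0.079, 0.059], 0.58)]
scene lid [([0.543, -0.036, 0.057], 0.93)]
scene bottle [([0.629, 0.146, 0.072], 0.9)]
scene teacup [([0.51, 0.29, 0.037], 0.78), ([0.618, 0.023, 0.001], 0.74)]
scene dose_cup [([0.667, -0.138, 0.019], 0.52)]
scene glasses [([0.373, -0.4, 0.027], 0.96)]
scene phone [([0.606, -0.408, 0.014], 0.89), ([0.622, 0.029, 0.0], 0.56)]
scene tweezers [([0.571, -0.206, 0.007], 0.61)]
scene saucer [([0.545, 0.288, 0.009], 0.82)]
```

View pics/top0.png

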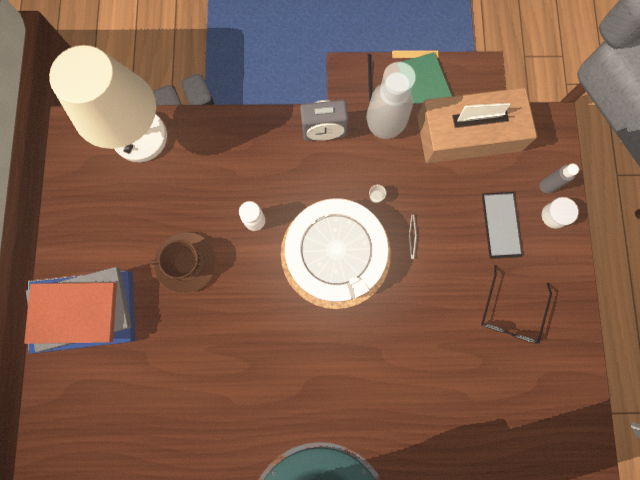

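View pics/scene0.png

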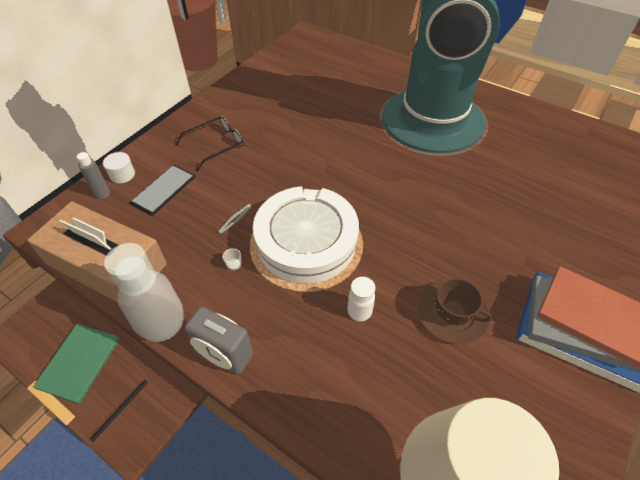

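```bash
python3 - <<'E'
from h import *
from scipy.optimize import least_squares
for c in('top0','scene0'):
    s=dict(np.load(f'pics/{c}.npz')); P=world(s)
    d=np.hypot(P[...,0]-.54,P[...,1]+.035)
    m=(s['range_z']>0)&(d<.13)&(abs(P[...,2]-.066)<.004)
    q=P[m]; 
    # radial fit: outer edge per angle
    c0=np.array([.54,-.035])
    for it in range(5):
        a=np.arctan2(q[:,1]-c0[1],q[:,0]-c0[0]); r=np.hypot(*(q[:,:2]-c0).T)
        pts=[]
        for k in np.arange(-np.pi,np.pi,.1):
            w=(a>=k)&(a<k+.1)
            if w.sum()>15: i=np.where(w)[0]; j=i[np.argsort(r[i])[-4]]; pts.append(q[j,:2])
        pts=np.array(pts)
        f=least_squares(lambda v:np.hypot(pts[:,0]-v[0],pts[:,1]-v[1])-v[2],[*c0,.108],loss='soft_l1',f_scale=.002); c0=f.x[:2]
    print(c,f.x,np.median(q[:,2]))
    a=np.degrees(np.arctan2(-(P[...,1]-c0[1]),-(P[...,0]-c0[0])))  # from -x, positive toward -y
    r=np.hypot(P[...,0]-c0[0],P[...,1]-c0[1])
    for k in range(-100,101,4):
        w=(s['range_z']>0)&(r>.085)&(r<.103)&(abs(a-k)<2)
        print(k,w.sum(),np.round(np.median(P[w][:,2]),4) if w.sum() else None,end='; ')
    print()
E
```

```text
top0 [ 0.53889523 -0.04231698  0.10640019] 0.0649784805789537
-100 25 0.0655; -96 29 0.0658; -92 30 0.0653; -88 28 0.0659; -84 26 0.0649; -80 25 0.0659; -76 28 0.0655; -72 26 0.0652; -68 27 0.0664; -64 28 0.0661; -60 28 0.0644; -56 28 0.0657; -52 27 0.0656; -48 26 0.0652; -44 29 0.0652; -40 26 0.0655; -36 28 0.0658; -32 28 0.0654; -28 28 0.0657; -24 26 0.0654; -20 29 0.066; -16 27 0.0651; -12 30 0.066; -8 25 0.0659; -4 30 0.065; 0 29 0.0656; 4 25 0.0649; 8 29 0.0656; 12 28 0.0659; 16 26 0.0574; 20 28 0.0555; 24 28 0.0554; 28 28 0.0559; 32 28 0.0562; 36 26 0.0554; 40 33 0.0638; 44 26 0.0658; 48 26 0.0658; 52 29 0.0648; 56 27 0.0657; 60 28 0.0659; 64 27 0.0658; 68 26 0.0644; 72 28 0.0651; 76 25 0.0651; 80 28 0.0653; 84 26 0.0657; 88 23 0.0663; 92 27 0.065; 96 26 0.0646; 100 25 0.0654; 
scene0 [ 0.54171632 -0.03873452  0.1064795 ] 0.06557267714528649
-100 25 0.0664; -96 26 0.0657; -92 22 0.0658; -88 22 0.0659; -84 26 0.0659; -80 22 0.0655; -76 23 0.0659; -72 26 0.0659; -68 24 0.0663; -64 24 0.0664; -60 20 0.0658; -56 21 0.0661; -52 18 0.0661; -48 26 0.0665; -44 21 0.0665; -40 19 0.0662; -36 22 0.0657; -32 19 0.0659; -28 19 0.0662; -24 22 0.0661; -20 21 0.0665; -16 19 0.066; -12 20 0.0656; -8 23 0.0665; -4 18 0.0659; 0 20 0.0661; 4 15 0.0666; 8 19 0.0657; 12 20 0.0659; 16 8 0.0661; 20 16 0.0558; 24 16 0.0561; 28 16 0.0558; 32 18 0.0562; 36 18 0.0562; 40 12 0.0658; 44 18 0.0664; 48 21 0.0661; 52 19 0.0664; 56 18 0.066; 60 17 0.0657; 64 18 0.0663; 68 21 0.0659; 72 18 0.0659; 76 21 0.0652; 80 17 0.0663; 84 19 0.0662; 88 19 0.0669; 92 18 0.0659; 96 20 0.0661; 100 21 0.0661;
```

The top view shows the notch at about (358,288), i.e. front right, roughly 28° from -x toward -y. Both depth maps agree, with about 10 mm of drop between 16° and 40°. The drum centre is near (0.540, -0.0405). I'll approach the right side with the tool's x axis held radial to the notch.

>>> carry_out([
  [[0,0,0],-0.13,0],
  [[0.045,-0.022,0],0,0],
  [[0.045,-0.022,0],0,0],
  [[0.045,-0.022,0],0,0],
  [[0.045,-0.022,0],0,0],
  [[0.045,-0.022,0],0,0],
  [[0.045,-0.022,0],0,0],
  [[0.045,-0.022,0],0,0],
  [[0.045,-0.022,0],0,0],
])

```text
t: 2.1
tool_pos: [0.4503, -0.262, 0.2049]
tool_rot: [0.002, 0.971, 0.24, -0.001]
wrist_force: [1.0, -1.4, 0.4]
grip_width: 0.27
```

```bash
python3 - <<'E'
from h import *
st(); s=snap('wrist','w1')
E
```

```text
{'t': 2.1, 'tool_pos': [0.4503, -0.262, 0.2049], 'tool_rot': [0.0017, 0.9707, 0.2401, -0.0006], 'wrist_force': [0.9616, -1.4237, 0.3798], 'grip_width': 0.2695, 'qpos': [0.6724, 0.2408, -0.2398, 1.8661, 0.0696, 1.0412, -0.6817]}
```

View pics/w1.png

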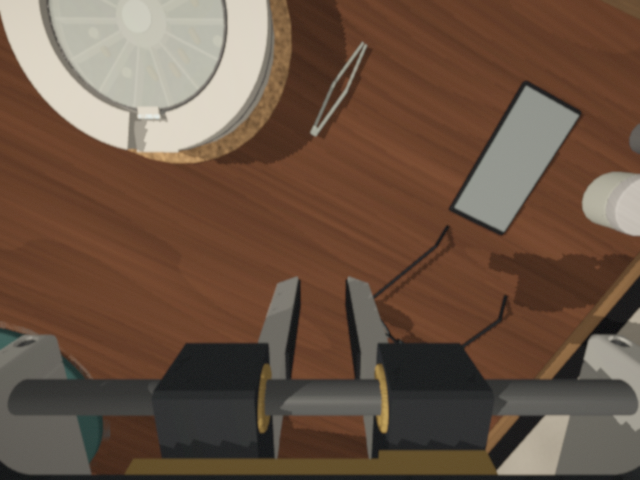

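The wrist view shows the notch at about (135–185, 110–150). I'll refine its centre and angle from this depth image.

```bash
cat > n.py <<'E'
from h import *
import sys
for f in sys.argv[1:]:
  s=dict(np.load(f'pics/{f}.npz')); P=world(s)
  for c0 in([.5403,-.0405],[.5395,-.0425],[.5417,-.0387]):
    a=np.degrees(np.arctan2(-(P[...,1]-c0[1]),-(P[...,0]-c0[0])))
    r=np.hypot(P[...,0]-c0[0],P[...,1]-c0[1]); z=P[...,2]; ok=s['range_z']>0
    m=ok&(r<.125)&(abs(z-.066)<.004)&(r>.085); 
    rb=[]
    for k in range(-60,100,10):
        w=m&(abs(a-k)<5)
        if w.sum()>60: rb.append((k,round(float(np.sort(r[w])[-3]),4)))
    g=ok&(r>.086)&(r<.104)&(z>.050)&(z<.061)&(abs(a-28)<20)
    print(f,c0,'outer',rb,'gap',np.percentile(a[g],[1,99]).round(1),g.sum(),'zrim',np.median(z[m]).round(4),'zplate',np.median(z[g]).round(4))
    # y-offsets at fixed radii
E
python3 n.py w1 top0 scene0
```

```text
w1 [0.5403, -0.0405] outer [(-60, 0.1056), (-50, 0.1061), (-40, 0.1066), (-30, 0.1066), (-20, 0.107), (-10, 0.1075), (0, 0.1078), (10, 0.1083), (20, 0.1081), (40, 0.1095), (50, 0.11), (60, 0.1103), (70, 0.1105), (80, 0.1107), (90, 0.1108)] gap [16.7 38.1] 848 zrim 0.0663 zplate 0.0564
w1 [0.5395, -0.0425] outer [(-60, 0.107), (-50, 0.1073), (-40, 0.1072), (-30, 0.1068), (-20, 0.107), (-10, 0.107), (0, 0.107), (10, 0.1072), (20, 0.1068), (40, 0.1076), (50, 0.1079), (60, 0.1082), (70, 0.1084), (80, 0.1086), (90, 0.1088)] gap [15.7 37.5] 857 zrim 0.0663 zplate 0.0564
w1 [0.5417, -0.0387] outer [(-60, 0.1047), (-50, 0.1056), (-40, 0.1063), (-30, 0.1069), (-20, 0.1077), (-10, 0.1086), (0, 0.1092), (10, 0.1101), (20, 0.11), (40, 0.1118), (50, 0.1122), (60, 0.1125), (70, 0.1127), (80, 0.1127), (90, 0.1126)] gap [17.4 38.5] 827 zrim 0.0663 zplate 0.0564
top0 [0.5403, -0.0405] outer [(-60, 0.1066), (-50, 0.1073), (-40, 0.1075), (-30, 0.1079), (-20, 0.1083), (-10, 0.1088), (0, 0.1085), (10, 0.1094), (50, 0.1101), (60, 0.1098), (70, 0.11), (80, 0.1096), (90, 0.1096)] gap [17.1 39.8] 162 zrim 0.
[... 432 characters left out ...]
0.1124), (60, 0.112), (70, 0.1121), (80, 0.1116), (90, 0.1114)] gap [17.9 40. ] 156 zrim 0.0655 zplate 0.0555
scene0 [0.5403, -0.0405] outer [(-60, 0.1074), (-50, 0.1078), (-40, 0.1074), (-30, 0.1073), (-20, 0.1075), (0, 0.1075), (60, 0.1057)] gap [16.9 38.6] 99 zrim 0.066 zplate 0.0561
scene0 [0.5395, -0.0425] outer [(-60, 0.1087), (-50, 0.109), (-40, 0.1079), (-30, 0.1077), (-20, 0.1073)] gap [16.2 38. ] 96 zrim 0.066 zplate 0.0561
scene0 [0.5417, -0.0387] outer [(-60, 0.1067), (-50, 0.1071), (-40, 0.1077), (-30, 0.1073), (-20, 0.1081), (-10, 0.1085), (0, 0.1088), (10, 0.1088), (50, 0.1086), (60, 0.1079), (70, 0.1074), (80, 0.1086), (90, 0.1086)] gap [17.7 39. ] 91 zrim 0.066 zplate 0.0561
```

>>> carry_out([
  [[0.046,-0.023,0.02],0,0],
  [[0.046,-0.023,0.03],0,0],
  [[0.046,-0.022,0.03],0,0],
  [[0,0,0],0,0],
  [[0,0,0],0,0],
])

```text
t: 2.65
tool_pos: [0.5316, -0.1475, 0.1373]
tool_rot: [0.002, 0.969, 0.246, 0.002]
wrist_force: [0.1, -1.0, 0.6]
grip_width: 0.004
```

```bash
python3 - <<'E'
from h import *
st(); s=snap('wrist','w2')
E
python3 n.py w2
```

```text
{'t': 2.65, 'tool_pos': [0.5316, -0.1475, 0.1373], 'tool_rot': [0.0016, 0.9692, 0.2461, 0.0022], 'wrist_force': [0.1421, -0.9568, 0.5562], 'grip_width': 0.004, 'qpos': [0.4585, 0.3773, -0.2997, 1.8595, 0.1387, 0.9193, -0.9785]}
w2 [0.5403, -0.0405] outer [(-60, 0.1062), (-50, 0.106), (-40, 0.1063), (-30, 0.1064), (-20, 0.107), (-10, 0.1072), (0, 0.108), (10, 0.1085), (20, 0.1079), (40, 0.1093), (50, 0.1099), (60, 0.1102), (70, 0.1103), (80, 0.1106), (90, 0.1105)] gap [17.  38.5] 872 zrim 0.0663 zplate 0.0563
w2 [0.5395, -0.0425] outer [(-60, 0.1076), (-50, 0.107), (-40, 0.1071), (-30, 0.1069), (-20, 0.1069), (-10, 0.1067), (0, 0.1074), (10, 0.1072), (20, 0.1066), (40, 0.1076), (50, 0.1078), (60, 0.1081), (70, 0.1081), (80, 0.1085), (90, 0.1085)] gap [16.  37.8] 885 zrim 0.0663 zplate 0.0563
w2 [0.5417, -0.0387] outer [(-60, 0.1051), (-50, 0.1057), (-40, 0.1061), (-30, 0.1066), (-20, 0.1077), (-10, 0.108), (0, 0.1094), (10, 0.1103), (20, 0.1099), (40, 0.1116), (50, 0.1122), (60, 0.1125), (70, 0.1125), (80, 0.1127), (90, 0.1123)] gap [17.9 38.8] 862 zrim 0.0663 zplate 0.0563
```

View pics/w2.png

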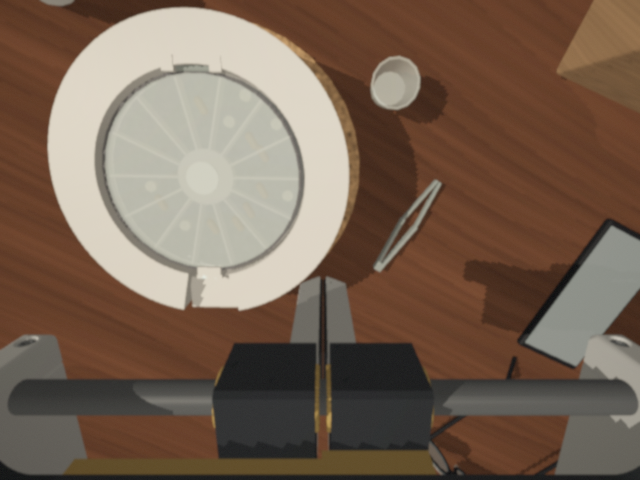

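>>> carry_out([
  [[0.005,-0.002,0.02],0,0],
  [[0.005,-0.001,0.02],0,0],
  [[0.001,0,0.018],0,0],
  [[0,0,0.002],0,0],
  [[0,0,0],0,0],
])

```text
t: 3.2
tool_pos: [0.5402, -0.1452, 0.0792]
tool_rot: [0.004, 0.97, 0.243, 0.004]
wrist_force: [-0.7, -0.2, 0.0]
grip_width: 0.005
```

```bash
cat > r.py <<'E'
from h import *
def uv():
    s=robot.state(); q=s['tool_rot']; p=np.array(s['tool_pos'])
    from scipy.spatial.transform import Rotation as R
    M=R.from_quat([q[1],q[2],q[3],q[0]]).as_matrix()
    d=p-[.5395,-.0425,.066]; 
    n=.098*np.array([-np.cos(np.radians(27.3)),-np.sin(np.radians(27.3)),0])
    print('t',round(s['t'],2),'pos',p.round(4),'tool xyz from centre',(M.T@d).round(4),'r',np.hypot(*d[:2]).round(4),'ang',np.degrees(np.arctan2(-d[1],-d[0])).round(1),'F',np.round(s['wrist_force'],2),'notch ctr',(M.T@n).round(4),'Mz',M[:,2].round(4),'grip',s['grip_width'])
uv()
E
python3 r.py
```

```text
t 3.2 pos [ 0.5402 -0.1452  0.0792] tool xyz from centre [-0.0477  0.091  -0.0127] r 0.1027 ang 90.4 F [-0.69 -0.24  0.  ] notch ctr [-0.098  -0.0014 -0.0006] Mz [ 0.0097 -0.0052 -0.9999] grip 0.0049168283944759274
```

>>> carry_out([
  [[0.001,-0.005,0.004],0,0],
  [[0,-0.001,0.004],0,0],
  [[0,0,0.003],0,0],
  [[0,0,0.001],0,0],
  [[0,0,0.001],0,0],
])

```text
t: 3.7
tool_pos: [0.5392, -0.1406, 0.0684]
tool_rot: [0.005, 0.97, 0.242, 0.006]
wrist_force: [0.5, -0.7, -0.4]
grip_width: 0.007
```

```bash
python3 r.py
```

```text
t 3.7 pos [ 0.5392 -0.1406  0.0684] tool xyz from centre [-0.0463  0.0865 -0.0017] r 0.0981 ang 89.8 F [ 0.45 -0.68 -0.4 ] notch ctr [-0.098  -0.0012 -0.0009] Mz [ 0.0135 -0.0069 -0.9999] grip 0.007166175319933656
```

>>> carry_out([
  [[0,0,0.001],0,0],
  [[0,0,0.001],0,0],
  [[0,0,0.001],0,0],
])

```text
t: 4.0
tool_pos: [0.5395, -0.1407, 0.066]
tool_rot: [0.005, 0.97, 0.242, 0.006]
wrist_force: [-11.0, 2.0, 29.9]
grip_width: 0.007
```

```bash
python3 r.py
```

```text
t 4.0 pos [ 0.5395 -0.1407  0.066 ] tool xyz from centre [-0.0461  0.0867  0.0007] r 0.0982 ang 90.0 F [-10.99   1.99  29.87] notch ctr [-0.098  -0.0012 -0.0009] Mz [ 0.0139 -0.0072 -0.9999] grip 0.007256794778762003
```

>>> carry_out([
  [[0,0,0],0,0],
])

```text
t: 4.1
tool_pos: [0.5394, -0.1406, 0.0664]
tool_rot: [0.005, 0.97, 0.242, 0.006]
wrist_force: [-0.4, -0.6, 0.8]
grip_width: 0.003
```

```bash
python3 r.py
```

```text
t 4.1 pos [ 0.5394 -0.1406  0.0664] tool xyz from centre [-0.0462  0.0866  0.0003] r 0.0981 ang 89.9 F [-0.35 -0.56  0.76] notch ctr [-0.098  -0.0012 -0.0009] Mz [ 0.0137 -0.0073 -0.9999] grip 0.0034093581892926193
```

>>> carry_out([
  [[-0.0045,-0.0024,0.0002],0,0],
  [[-0.0044,-0.0026,0.0002],0,0],
  [[-0.0043,-0.0029,0.0002],0,0],
])

```text
t: 4.4
tool_pos: [0.5249, -0.14, 0.0663]
tool_rot: [0.006, 0.97, 0.242, 0.007]
wrist_force: [2.3, -0.6, 4.4]
grip_width: 0.004
```

```bash
python3 r.py
```

```text
t 4.4 pos [ 0.5249 -0.14    0.0663] tool xyz from centre [-0.0586  0.0792  0.0002] r 0.0985 ang 81.5 F [ 2.33 -0.64  4.37] notch ctr [-0.098  -0.0012 -0.0012] Mz [ 0.0173 -0.0078 -0.9998] grip 0.004101981640724491
```

>>> carry_out([
  [[-0.004,-0.003,0.0002],0,0],
  [[-0.0038,-0.0033,0.0002],0,0],
  [[-0.0036,-0.0035,0.0002],0,0],
  [[-0.0034,-0.0037,0.0002],0,0],
  [[-0.0032,-0.0038,0.0002],0,0],
])

```text
t: 4.9
tool_pos: [0.501, -0.1339, 0.0663]
tool_rot: [0.007, 0.97, 0.242, 0.01]
wrist_force: [4.4, -1.0, 6.4]
grip_width: 0.005
```

```bash
python3 r.py
```

```text
t 4.9 pos [ 0.501  -0.1339  0.0663] tool xyz from centre [-0.0769  0.0626 -0.0003] r 0.0992 ang 67.1 F [ 4.36 -1.03  6.36] notch ctr [-0.098  -0.0011 -0.0016] Mz [ 0.0231 -0.0096 -0.9997] grip 0.0050078720545047774
```

>>> carry_out([
  [[-0.0034,-0.0062,0.0001],0,0],
  [[-0.0042,-0.0068,0.0001],0,0],
  [[-0.0032,-0.006,0.0001],0,0],
])

```text
t: 5.2
tool_pos: [0.4824, -0.123, 0.0663]
tool_rot: [0.009, 0.97, 0.241, 0.011]
wrist_force: [2.4, -1.8, 5.3]
grip_width: 0.01
```

```bash
python3 r.py
```

```text
t 5.2 pos [ 0.4824 -0.123   0.0663] tool xyz from centre [-0.0881  0.0444 -0.0009] r 0.0987 ang 54.6 F [ 2.4  -1.79  5.25] notch ctr [-0.098  -0.001  -0.0018] Mz [ 0.0263 -0.0113 -0.9996] grip 0.010213991608345057
```

>>> carry_out([
  [[-0.0022,-0.005,0.0002],0,0],
  [[-0.002,-0.005,0.0002],0,0],
  [[-0.0015,-0.004,0.0002],0,0],
])

```text
t: 5.5
tool_pos: [0.4706, -0.1142, 0.0663]
tool_rot: [0.01, 0.97, 0.241, 0.013]
wrist_force: [2.6, -2.9, 6.2]
grip_width: 0.005
```

```bash
python3 r.py
```

```text
t 5.5 pos [ 0.4706 -0.1142  0.0663] tool xyz from centre [-0.0944  0.0312 -0.0014] r 0.0994 ang 46.1 F [ 2.55 -2.9   6.19] notch ctr [-0.098  -0.0009 -0.002 ] Mz [ 0.0296 -0.0134 -0.9995] grip 0.004646311689155725
```

>>> carry_out([
  [[-0.0014,-0.006,0.0002],0,0],
  [[-0.0012,-0.006,0.0002],0,0],
  [[-0.001,-0.006,0.0002],0,0],
])

```text
t: 5.8
tool_pos: [0.4581, -0.1008, 0.0657]
tool_rot: [0.011, 0.971, 0.24, 0.013]
wrist_force: [0.3, -0.1, 0.5]
grip_width: 0.006
```

```bash
python3 r.py
```

```text
t 5.8 pos [ 0.4581 -0.1008  0.0657] tool xyz from centre [-0.0992  0.0137 -0.0014] r 0.1002 ang 35.6 F [ 0.27 -0.13  0.48] notch ctr [-0.098  -0.0008 -0.002 ] Mz [ 0.0311 -0.0151 -0.9994] grip 0.006104721988214276
```

>>> carry_out([
  [[0,0,0.0004],0,0],
  [[0,0,0.0003],0,0],
])

```text
t: 6.0
tool_pos: [0.4563, -0.1003, 0.0645]
tool_rot: [0.011, 0.971, 0.24, 0.012]
wrist_force: [-0.2, -0.1, 0.4]
grip_width: 0.005
```

```bash
python3 r.py
```

```text
t 6.0 pos [ 0.4563 -0.1003  0.0645] tool xyz from centre [-0.1005  0.0123  0.    ] r 0.1013 ang 34.8 F [-0.15 -0.09  0.4 ] notch ctr [-0.098  -0.0008 -0.0018] Mz [ 0.0287 -0.0148 -0.9995] grip 0.005424528614439249
```

>>> carry_out([
  [[0.0005,-0.006,0],0,0],
  [[0.0005,-0.006,0],0,0],
  [[0,0,0.002],0,0],
])

```text
t: 6.3
tool_pos: [0.4507, -0.0884, 0.0616]
tool_rot: [0.01, 0.971, 0.24, 0.011]
wrist_force: [0.7, -0.6, 0.0]
grip_width: 0.007
```

```bash
python3 r.py; python3 -c "
from h import *
snap('wrist','w3')"
```

```text
t 6.3 pos [ 0.4507 -0.0884  0.0616] tool xyz from centre [-0.1    -0.0009  0.0026] r 0.1 ang 27.3 F [ 0.72 -0.56  0.01] notch ctr [-0.098  -0.0008 -0.0017] Mz [ 0.0272 -0.0144 -0.9995] grip 0.0070203319339273
```

View pics/w3.png

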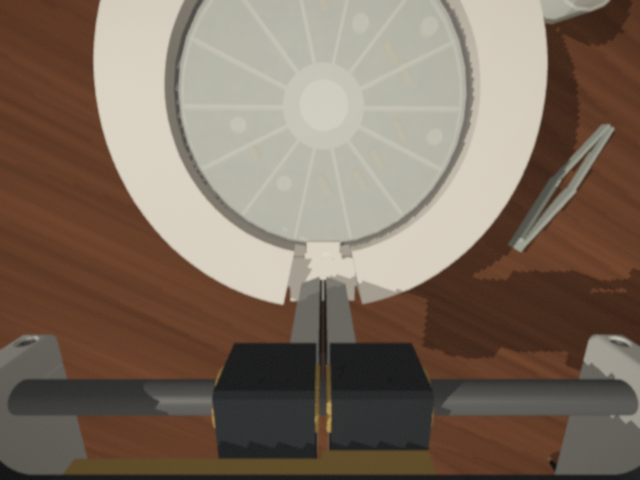

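The wrist view shows the fingertip centred in the notch at about (323,290), with clear gaps on both sides. Next I'll press down gently.

>>> carry_out([
  [[0,0,0.002],0,0],
  [[0,0,0.002],0,0],
  [[0,0,0.0015],0,0],
  [[0,0,0.0015],0,0],
  [[0,0,0.0015],0,0],
])

```text
t: 6.85
tool_pos: [0.45, -0.0895, 0.0518]
tool_rot: [0.01, 0.971, 0.24, 0.01]
wrist_force: [-5.6, -0.3, 7.4]
grip_width: 0.006
```

```bash
python3 r.py
```

```text
t 6.85 pos [ 0.45   -0.0895  0.0518] tool xyz from centre [-0.1013 -0.0003  0.0127] r 0.1011 ang 27.7 F [-5.63 -0.35  7.42] notch ctr [-0.098  -0.0007 -0.0015] Mz [ 0.0247 -0.0149 -0.9996] grip 0.005820968728131597
```

```bash
python3 - <<'E'
from h import *
s=snap('scene','s4'); P=world(s)
cv2.imwrite('pics/s4c.png',cv2.resize(s['color'][150:320,200:420,::-1],None,fx=3,fy=3))
E
```

```text
(no output)
```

View pics/s4c.png

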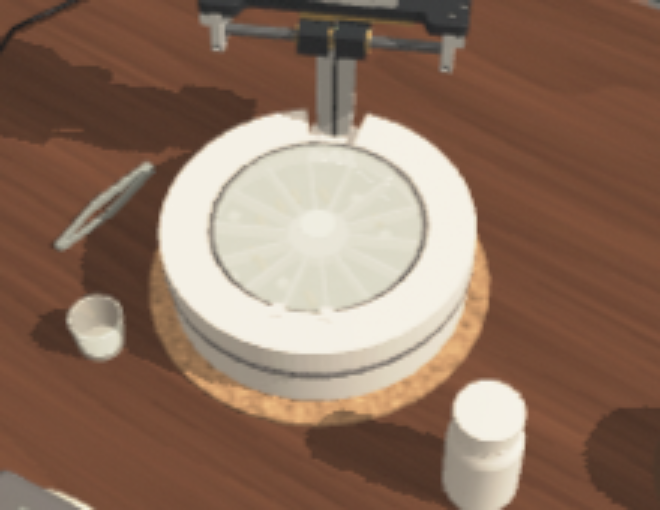

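The finger is in the notch at about (335,130) and the lid's front edge looks slightly raised. I'll hold briefly and look again.

>>> carry_out([
  [[0,0,0.0005],0,0],
  [[0,0,0.0005],0,0],
])

```text
t: 7.1
tool_pos: [0.4498, -0.0898, 0.0507]
tool_rot: [0.01, 0.971, 0.239, 0.01]
wrist_force: [-5.5, 1.8, 16.0]
grip_width: 0.004
```

```bash
python3 r.py; python3 - <<'E'
from h import *
s=snap('scene','s5'); P=world(s)
cv2.imwrite('pics/s5c.png',cv2.resize(s['color'][150:320,200:420,::-1],None,fx=3,fy=3))
E
```

```text
t 7.1 pos [ 0.4498 -0.0898  0.0507] tool xyz from centre [-0.1016 -0.0002  0.0138] r 0.1014 ang 27.8 F [-5.51  1.78 15.97] notch ctr [-0.098  -0.0007 -0.0014] Mz [ 0.0241 -0.0151 -0.9996] grip 0.0038174939786415844
```

View pics/s5c.png

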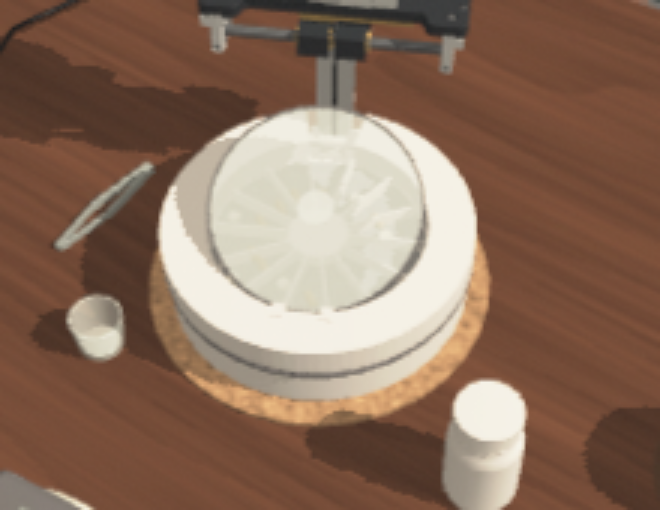

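The lid is rising. I'll retreat up and outward along tool -x.

>>> carry_out([
  [[0,0,-0.004],0,0],
  [[-0.001,0,-0.01],0,0],
  [[-0.005,0,-0.01],0,0],
  [[-0.015,0,-0.01],0,0],
  [[-0.025,0,-0.012],0,0],
  [[-0.025,0,-0.012],0,0],
  [[-0.025,0,-0.012],0,0],
  [[0,0,0],0,0],
  [[0,0,0],0,0],
  [[0,0,0],0,0],
  [[0,0,0],0,0],
  [[0,0,0],0,0],
])

```text
t: 8.35
tool_pos: [0.3603, -0.1346, 0.1255]
tool_rot: [0.011, 0.971, 0.24, 0.012]
wrist_force: [-1.4, -0.5, -0.0]
grip_width: 0.007
```

>>> carry_out([
  [[0,0,0],0,0],
  [[0,0,0],0,0],
  [[0,0,0],0,0],
  [[0,0,0],0,0],
  [[0,0,0],0,0],
  [[0,0,0],0,0],
  [[0,0,0],0,0],
  [[0,0,0],0,0],
  [[0,0,0],0,0],
  [[0,0,0],0,0],
  [[0,0,0],0,0],
  [[0,0,0],0,0],
])

```text
t: 9.55
tool_pos: [0.3607, -0.1338, 0.1249]
tool_rot: [0.01, 0.971, 0.241, 0.011]
wrist_force: [0.2, -0.2, -1.1]
grip_width: 0.002
```

```bash
python3 r.py; python3 - <<'E'
from h import *
s=snap('scene','s6'); P=world(s)
cv2.imwrite('pics/s6c.png',cv2.resize(s['color'][100:320,180:440,::-1],None,fx=2.5,fy=2.5))
E
```

```text
t 9.55 pos [ 0.3607 -0.1338  0.1249] tool xyz from centre [-0.1997 -0.0013 -0.0623] r 0.2008 ang 27.0 F [ 0.2  -0.16 -1.06] notch ctr [-0.098  -0.0009 -0.0017] Mz [ 0.0268 -0.0146 -0.9995] grip 0.0015547423490917367
```

View pics/s6c.png

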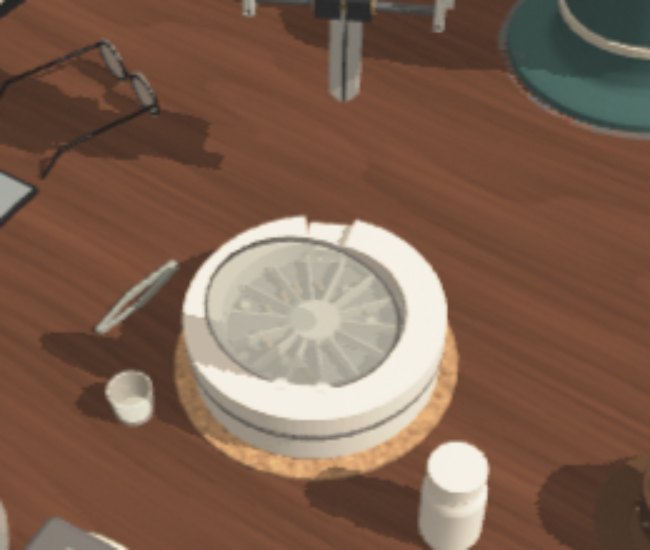

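>>> carry_out([
  [[0,0,0],0,0],
  [[0,0,0],0,0],
  [[0,0,0],0,0],
  [[0,0,0],0,0],
  [[0,0,0],0,0],
  [[0,0,0],0,0],
  [[0,0,0],0,0],
  [[0,0,0],0,0],
  [[0,0,0],0,0],
  [[0,0,0],0,0],
])

```text
t: 10.6
tool_pos: [0.3607, -0.1338, 0.1248]
tool_rot: [0.01, 0.971, 0.241, 0.011]
wrist_force: [-0.6, 0.4, 0.7]
grip_width: 0.005
```

```bash
python3 r.py; python3 - <<'E'
from h import *
from numpy import *
a=None
for n,f in(('scene','s7'),('top','t7')):
    s=snap(n,f); P=world(s)
    r=hypot(P[...,0]-.5395,P[...,1]+.0425); m=(s['range_z']>0)&(r<.13)&(P[...,2]>.075)
    print(n,m.sum(), P[m].min(0).round(3) if m.any() else '',P[m].max(0).round(3) if m.any() else '')
    m=(s['range_z']>0)&(r<.16)&(P[...,2]>.10)
    if m.sum()>30:
        q=P[m]; h=array([cos(radians(27.3)),sin(radians(27.3))])
        rad=(q[:,:2]-[.5395,-.0425])@h; A=polyfit(rad,q[:,2],1); B=polyfit(q[:,2],rad,1); print('slope deg',degrees(arctan(A[0])),90-degrees(arctan(B[0])),'max z',percentile(q[:,2],99))
    print(n,[(round(d['score'],2),round(d['location'],3)) for d in robot.find_in(n,'lid')])
    i=s['color'][:,:,::-1]
    cv2.imwrite('pics/%sc.png'%f,cv2.resize(i[150:330,240:440] if n=='top' else i[100:320,180:440],None,fx=2.5,fy=2.5))
E
python3 -c "
import cv2
a=cv2.imread('pics/s7c.png');b=cv2.imread('pics/t7c.png')"
```

```text
t 10.6 pos [ 0.3607 -0.1338  0.1248] tool xyz from centre [-0.1998 -0.0013 -0.0623] r 0.2008 ang 27.0 F [-0.63  0.41  0.65] notch ctr [-0.098  -0.0009 -0.0017] Mz [ 0.0267 -0.0146 -0.9995] grip 0.005251130971061552
scene 3595 [ 0.417 -0.091  0.075] [0.633 0.055 0.458]
slope deg -50.20129534457507 127.95256533760445 max z 0.45196601758158966
scene [(np.float64(0.64), array([ 0.598, -0.009,  0.136]))]
top 290 [ 0.557 -0.077  0.078] [0.627 0.051 0.209]
slope deg -57.51179872820225 122.15667547245799 max z 0.5088544396755748
top [(np.float64(0.82), array([ 0.587, -0.007,  0.171]))]
```

View pics/t7c.png

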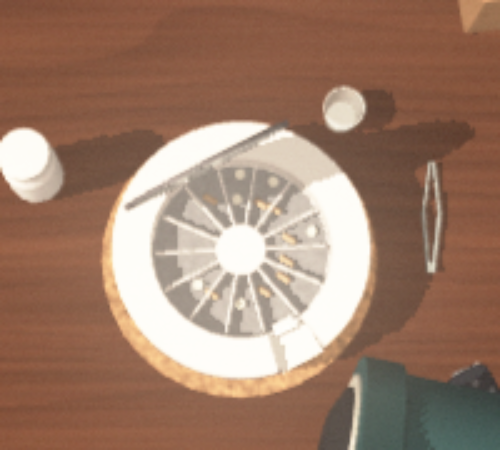

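View pics/s7c.png

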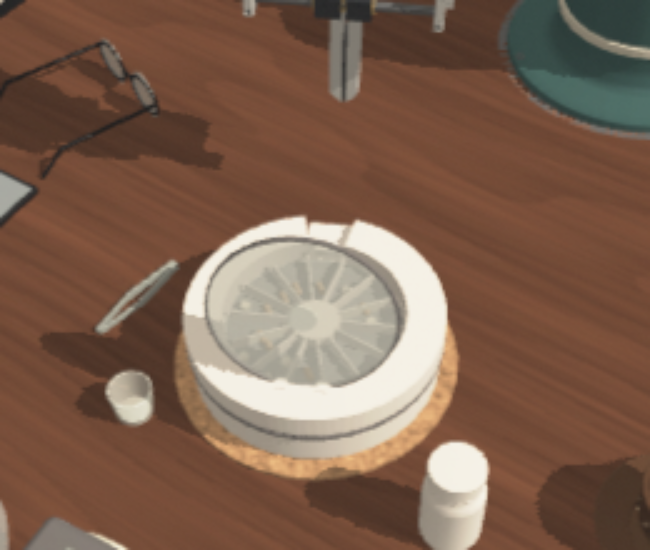

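The top view shows the lid standing on edge, a line from (125,205) to (285,125), with its top at about 0.205–0.209 m. The scene image is unchanged over a second, so the lid is still. Before handing in I'll check the drum's position and the plate.

```bash
python3 n.py t7; python3 - <<'E'
from h import *
robot.finish_job(); st()
E
```

```text
t7 [0.5403, -0.0405] outer [(-60, 0.1062), (-50, 0.1072), (-40, 0.1073), (-30, 0.1078), (-20, 0.1082), (-10, 0.1089), (0, 0.1083), (10, 0.1094), (50, 0.11), (60, 0.1098), (70, 0.1098), (80, 0.1097), (90, 0.1092)] gap [17.1 39.9] 161 zrim 0.0656 zplate 0.0556
t7 [0.5395, -0.0425] outer [(-60, 0.1079), (-50, 0.1082), (-40, 0.1083), (-30, 0.1076), (-20, 0.1086), (-10, 0.1083), (0, 0.1075), (10, 0.1083), (50, 0.108), (60, 0.1077), (70, 0.1076), (80, 0.1076), (90, 0.1072)] gap [16.1 39.2] 159 zrim 0.0656 zplate 0.0556
t7 [0.5417, -0.0387] outer [(-60, 0.1054), (-50, 0.1069), (-40, 0.1071), (-30, 0.1079), (-20, 0.1088), (-10, 0.11), (0, 0.1097), (10, 0.1112), (50, 0.1123), (60, 0.1121), (70, 0.1119), (80, 0.1117), (90, 0.111)] gap [17.9 40.2] 155 zrim 0.0656 zplate 0.0557
the job is handed in; nothing more can be done
the job is handed in; nothing more can be done
```

The pill dispenser is open, with the lid standing up by itself, and I handed the job in at about 10.7 s. I put the closed fingertip on the rim at the right side and swept it round the front to the notch, 27° right of straight towards the robot. There I pressed the release plate until the lid let go, then took the hand up and out.

- **Lid:** it stands upright with its top edge at about 0.205–0.209 m. Two scene pictures a second apart look the same, so it is at rest.
- **Release plate:** it is back at its rest height, 10 mm below the rim.
- **Dispenser:** its fitted position and notch angle are unchanged, and it stands level.
- **Other things:** they look to be where they were, judged by eye from the final pictures. The saucer and teacup were outside the final cropped pictures, but the arm never went near them. The hand was clear of everything.

Some things were less clean than planned:

- **First touch too firm:** it reached about 30 N for a moment, against the 80 N limit. The sweep readings were then about 4–6 N.
- **Press on the plate:** it peaked at about 16 N, probably against the plate's stop. About 5.6 N of that was sideways.
- **Tool tilt:** the tool leaned by up to about 2° along the way, with no visible effect.
- **Lid angle:** straight-line fits to the depth data gave no usable angle, because points on the arm got into them. My finding that the lid is open rests on its height and the top picture.
- **Near the notch:** I could not measure rim contact there separately. The sweep reading about 10 mm from the notch was 6 N, and the force fell away as the finger lost the rim.

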